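# Hang the bottle-ring bracket on the slotted stand

## Robot

A 6-joint arm with a two-finger parallel gripper is mounted at the origin on the work surface. World frame = base frame: x ahead of the robot, y to its left, z up, the work surface at z = 0. Lengths are in mm, angles in rad, forces in N, time in s.
With the tool pointing down it reaches from about 325 to 850 mm from the base axis. Payload 15.5 kg.
Tool frame: the origin (TCP) lies midway between the tips of the shut fingers; the grasp point (between the pads) lies 19 mm behind it; z points along the fingers, y is the line along which they close (so a half turn about z gives the same grasp; the last joint's range is limited). The gripper opens to 91 mm and grips with 3 to 60 N. Pads are 32 mm wide; open, the fingers measure 118 mm over their backs; the gripper's body (76 mm by 178 mm) begins 60 mm behind the grasp point.
Start: joints at [-0.096, 0.494, 1.345, -0, 1.302, -0.096], TCP at [625.001, 0.003, 213.915] pointing down, gripper open.
Joint ranges: [-2.91, 2.91], [-0.82, 2.16], [0.22, 2.67], [-1.22, 4.37], [0.12, 2.79], [-3.08, 3.08]. Speed limits (rad/s): [1.89, 1.89, 2.57, 3.01, 3.01, 3.01].

## Interface

Orientations are given as a 3x3 rotation matrix whose columns are the frame's x, y, z axes.
In Python, from cell import manip gives the robot as it stands.
- The arm moves only by the tool jog_arm, never from a script. Its argument "motion" is a list that holds one entry, the list of rows, each a list of 7 numbers: the closure, from 0 (fully open) to 1 (shut), then the shift along the tool's x, y, z each as a share of 250 mm, from -1 to 1, then the turn, a rotation vector about the tool's x, y, z each as a share of 0.5 rad, from -1 to 1. In form: [[[hand, dx, dy, dz, rx, ry, rz], ...]]. A call has 1 to 20 rows; each row is the pose to reach, as a shift and turn from the pose commanded when the call began, along the tool's axes at that moment; what a row does not reach only later rows make up. A row lasts 1/12 s, in which the tool goes at most 41.7 mm and 7.16 degrees, less where a joint would pass 70% of its speed; a pose out of reach is approached as far as the arm can. A call with a number of a shift or a turn outside -1 to 1 is refused whole. A call with a gripper value outside its range is refused whole. The fingers move at their own pace and stop on an object; "grip_force" is the grip in N (left out, the last holds). Time passes only in rows, so rows that repeat a pose let the fingers close. It gives the time, the measured TCP pose, the force, the opening and the grip force at its end, in the units of the state.
- manip.read_state(): the state, without advancing time (a new reading comes with each control period).
- manip.read_camera(name): name is "scene" or "side" or "wrist"; returns (picture, depth): 480x640x3 uint8, red, green, blue; 480x640 float32, mm along the optical axis (not along the pixel's ray), 0 where there is no reading.
- manip.calibration(name): a dict with "fx", "fy", "cx", "cy" (pixels), "view" (4x4, takes a point from world to camera coordinates); the wrist camera has in their place "mount" (4x4, takes a point from camera to tool coordinates, whose origin is the TCP and whose axes are the flange's). Camera axes: x right, y down, z forward; pixel columns grow to the right and rows downward; lengths in mm; the calibration is good to about 2 mm. A picture is of the moment at which its call begins: read the wrist's pose just before it. calibration takes no time and is no camera call.
- manip.job_done(): hands the job in; it is judged then, once.
Trained networks look in the newest picture that a camera, given by its name, has taken for a name from the list of things; names that differ only in an ending like _2 or _b are one class to them, and where a whole thing is asked for, a point or a joint stands for the part that bears it (a point fixed in the world has none). Each returns a list of dicts, best first, with "score" (0 to 1); they miss things now and then, are a little off and sometimes report something else, mostly with a low value. They report only what shows in the picture. A call takes as long as a camera call. They do not tell look-alikes from the thing itself.
- manip.look_for(target, camera): "at" ([column, row] as shares, 0 to 1, of the picture: columns of its width, rows of its height, amid what is visible of it).
- manip.regions_of(target, camera): "region" (480x640 bool, what is visible of it) and "at" ([column, row] as shares, 0 to 1, of the picture: columns of its width, rows of its height, amid what is visible of it).
- manip.spot_point(target, camera): "at" ([column, row] as shares, 0 to 1, of the picture: columns of its width, rows of its height: a listed point, or the origin of a listed thing).
The state is a dict: "time_s": time; "joint_pos": joint angles; "qvel": joint speeds; "joint_efforts": joint torques, N m; "ee_pos": TCP position; "ee_rot": TCP orientation; "force": force on the tool from outside, world axes, zero at the start; "ft_torque": the same for the moment, N m; "grip_width": opening from 0.0 (shut) to 1.0 (fully open); "gripper_force": force on a finger pad.
Only numpy, scipy, OpenCV 4.12 (cv2) and the standard library are available. Lean on these libraries where they do the work, as an engineer would, in place of code of your own. Each camera call takes 0.05 s, during which the arm holds its last target. There are 200 camera calls.

## Task

Pick up the blue bottle-ring bracket by its grip block, feel both its hook tabs into the upper two slots of the aluminium strip on the stand, then push it down past the spring catch until it is fully home, and let go of it. Go slowly and gently: a push of 20 N is plenty and 45 N between bracket and stand is too much; leave everything else on the bench where it is.

Things in the scene. Friction and masses are not known exactly. Their poses are not given: they have to be found in the camera images.
- bracket: Blue bottle-ring bracket, 0.2 to 0.33 kg, standing on its flat underside. Origin: foot of the back plate's rear face, mid-width. +x: the way its tabs point, out of the back plate; y across; z up. Back plate: x -5 to 0, y -15 to 15, z 0 to 74 mm. At x below -55 mm a low arm and flat ring (64 mm outside, 16 mm high, centre x -96 mm).
- grip (a point): Where to hold the bracket: 24 mm below the top of its grip block, at bracket (-30, 0, 50) mm. The block is 20 mm wide across y, x -55 to -5, z 0 to 74 mm. Axes as the bracket's.
- upper_tab (a point): Upper steel hook tab: the point at its far end, at the underside of its neck, bracket (12, 0, 57) mm. Tab 6 mm wide in y. Neck x 0 to 12 mm, 8 mm high (z 57 to 65). At its end, x 6.5 to 12 mm, a lip hangs 10 mm below the neck. Axes as the bracket's.
- lower_tab (a point): Lower steel hook tab, same shape, straight below the other: bracket (12, 0, 12) mm, neck z 12 to 20 mm.
- stand: Slotted stand, fixed: dark base 150 x 150 x 12 mm, two grey posts (88 mm between centres, 212 mm high), an aluminium strip between them. Origin: on the bench under the strip's front face, midway between the posts. That face is the plane x = 0 and looks along -x, roughly to the robot; +x goes into the strip, z up. Strip 40 mm wide, 5 mm thick, z 20 to 218 mm.
- entry (a point): Where the bracket's origin goes when the tabs pass into the upper two slots: stand (0, 0, 132.5) mm, good to 2.5 mm in height. The strip's four slots stand in one column, 9 mm wide, 23 mm high, bottoms at z 42, 87, 132, 177 mm. The strip is clamped so that the column lies up to 13 mm to either side of y = 0, unknown and not in this pose: feel or look for it.
- home (a point): Where the bracket's origin ends, fully home: stand (0, 0, 120) mm, in y wherever the slots are, axes parallel to the stand's. There the necks rest on the bottoms of the upper two slots, a hard stop, and the lips are behind the strip with 1.5 mm of play in x.
- catch_point (a point): Orange spring catch behind the top slot, stand (10, 0, 177) mm (shifting with the strip). While the bracket goes from about 10 to 3 mm above home it resists with 5 to 15 N, more than the bracket's weight, so the bracket must be pushed; then it only rubs. Its squeeze on the tab adds about 10 N to the contact force on the stand.
- spare_arm: Bystander, grey plastic spare arm (no tabs, no ring), about 100 x 28 x 50 mm, origin at the centre of its underside. Leave it where it is.
- oil_bottle: Bystander, small amber bottle, 44 mm diameter, 85 mm high, origin at the centre of its underside. Leave it where it is.
- stain_jar: Bystander, green jar, 60 mm diameter, 70 mm high, origin at the centre of its underside. Leave it where it is.
- slide_box: Bystander, flat yellow slide box, 100 x 190 x 35 mm, origin at the centre of its underside. Leave it where it is.
- petri_dish: Bystander, clear petri dish, 90 mm diameter, 15 mm high, origin at the centre of its underside. Leave it where it is.
- beaker: Bystander, white beaker, 70 mm diameter, 90 mm high, origin at the centre of its underside. Leave it where it is.
Not all that is in view belongs to the job. What is shaped like the stand but red is not meant.

How it is judged (in metres and radians):
On the way, in this order (a step that is already met when the one before it is completed fails the run):
1. the bracket is lifted off the bench (height (world z) of bracket above 0.05 m), for 0.1 s.
2. both tabs are through the upper two slots, the bracket still above its home height (x of bracket in the frame of stand between -0.0025 and 0.003 m and z of bracket in the frame of stand between 0.126 and 0.138 m and y of bracket in the frame of stand between -0.017 and 0.017 m), for 0.05 s.
At the end, for the whole second after the job is handed in: The bracket hangs released and at rest (below 10 mm/s) from the upper two slots: its origin, in the stand's frame, at z between 116 and 123 mm (home is 120), x between -4 and +3 mm, y within 17 mm of the middle, upright within 0.09 rad and square to the strip within 0.12 rad (x of bracket in the frame of stand between -0.004 and 0.003 m and y of bracket in the frame of stand between -0.017 and 0.017 m and z of bracket in the frame of stand between 0.116 and 0.123 m and angle between the z axis of bracket and the z axis of stand, either way round below 0.09 rad and angle between the x axis of bracket and the x axis of stand, either way round below 0.12 rad and linear speed of bracket below 0.01 m/s); the robot touches nothing.
It fails at once if the bracket is pressed against the stand with more than 45 N (contact force between bracket and stand above 45 N).
It fails at once if one of the bystanders is moved more than 30 mm (distance of any of spare_arm, oil_bottle, stain_jar, slide_box, petri_dish, beaker from where it was at the start of the episode above 0.03 m).
It also fails if it takes over 72 s, if anything falls off the work surface, if the arm or the gripper's body presses on something with over 40 N, if the wrist force passes 120 N, or if a joint passes its speed limit or range.

## Working session

There is one attempt and no reset: what is moved stays moved. The work goes in short steps, Python scripts to look and compute and a tool call to move; the robot and the scene stay as the last step left them, time stands still between calls to the robot, and variables do not carry over. Pictures are saved under pics/ and viewed, at most 10 in all, crops included, and the job is handed in when it is done.

Besides the shell and the picture viewer there is one more tool, called after "Request:" in YAML: its name, and indented under it one key for each argument. jog_arm: Moves the arm, as the interface text tells. Shift numbers are shares of 250 mm and turn numbers shares of 0.5 rad, none past 1 either way. Its arguments: {"type":"object","properties":{"motion":{"type":"array","items":{"type":"array","items":{"type":"array","items":{"type":"number","minimum":-1,"maximum":1}}}},"grip_force":{"type":"number"}},"required":["motion"]}

```bash
mkdir -p pics; cat > h.py <<'E'
import numpy as np, cv2
from cell import manip
def cap(n):
    s=manip.read_state(); p,d=manip.read_camera(n); return s,p,d,manip.calibration(n)
def T(s,c):
    if 'view' in c: return np.linalg.inv(np.array(c['view']))
    E=np.eye(4);E[:3,:3]=s['ee_rot'];E[:3,3]=s['ee_pos'];return E@np.array(c['mount'])
def cloud(s,d,c):
    v,u=np.mgrid[:480,:640]; P=np.stack([(u-c['cx'])/c['fx']*d,(v-c['cy'])/c['fy']*d,d],-1)
    M=T(s,c); return P@M[:3,:3].T+M[:3,3]
def save(n,p): cv2.imwrite('pics/'+n+'.png',p[:,:,::-1])
E
python3 - <<'E'
from h import *
import pickle
out={}
for n in ['scene','side']:
    s,p,d,c=cap(n); save(n,p); W=cloud(s,d,c); out[n]=(p,d,W,c)
    for t in ['bracket','stand','spare_arm','slide_box','oil_bottle','stain_jar','petri_dish','beaker']:
        for r in manip.regions_of(t,n)[:3]:
            m=r['region']&(d>0); q=W[m]
            if len(q): print(n,t,round(r['score'],2),np.round(np.array(r['at'])*[640,480]),np.round(np.median(q,0)),np.round(np.percentile(q,2,0)),np.round(np.percentile(q,98,0)))
pickle.dump(out,open('o.pkl','wb'))
a=np.hstack([out['scene'][0],out['side'][0]]); 
cv2.imwrite('pics/both.png',cv2.resize(a,(800,300),interpolation=cv2.INTER_AREA)[:,:,::-1])
print(manip.read_state())
E
```

```text
scene bracket 0.82 [239. 258.] [ 574. -229.   38.] [ 465. -264.    1.] [ 602. -209.   77.]
scene stand 0.78 [337. 299.] [659.  35.  15.] [594. -40.   6.] [736. 101. 220.]
scene stand 0.63 [281. 197.] [ 309. -154.   27.] [ 145. -219.   -1.] [392. -96. 222.]
scene stand 0.16 [239. 258.] [ 564. -228.   27.] [ 464. -248.   -2.] [ 602. -207.   77.]
scene spare_arm 0.86 [171. 276.] [ 608. -403.   13.] [ 555. -428.    2.] [ 655. -380.   49.]
scene slide_box 0.91 [477. 311.] [670. 374.  35.] [608. 282.   7.] [709. 465.  40.]
scene oil_bottle 0.81 [231. 320.] [ 775. -199.   52.] [ 752. -222.    3.] [ 786. -182.   88.]
scene oil_bottle 0.51 [476. 310.] [670. 373.  34.] [606. 282.   3.] [709. 466.  40.]
scene oil_bottle 0.32 [336. 294.] [659.  35.  15.] [593. -40.   6.] [735. 101. 220.]
scene stain_jar 0.58 [475. 232.] [400. 388.  49.] [362. 364.  10.] [413. 416.  74.]
scene stain_jar 0.41 [368. 236.] [408.  99.  15.] [361.  58.   3.] [447. 138.  21.]
scene petri_dish 0.78 [368. 237.] [407. 100.  15.] [363.  62.   6.] [447. 138.  21.]
scene beaker 0.98 [178. 206.] [ 401. -440.   63.] [ 348. -47
[... 1179 characters left out ...]
251330e+00, -9.54955281e-02]), 'qvel': array([ 0.00020089, -0.00035483, -0.0023139 , -0.00030169, -0.00077007,
       -0.00280188]), 'joint_efforts': array([-2.73824640e-03, -8.78677583e+01, -3.82247400e+01,  7.08157453e-02,
        4.40216123e-02,  1.33144704e-04]), 'ee_pos': array([ 6.24998932e+02, -6.26330845e-03,  2.13965894e+02]), 'ee_rot': array([[ 4.99339362e-06,  9.99999998e-01,  5.89450027e-05],
       [ 1.00000000e+00, -4.99202064e-06, -2.32926668e-05],
       [-2.32923725e-05,  5.89451190e-05, -9.99999998e-01]]), 'force': array([ 0.22197073, -0.12725092,  0.43045855]), 'ft_torque': array([0.01558644, 0.03019163, 0.02065071]), 'gripper_force': 0.0, 'grip_width': 0.9955470372319121}
```

View pics/scene.png

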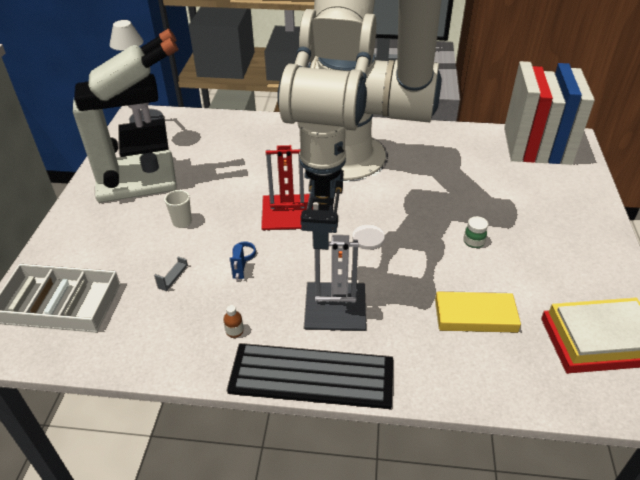

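View pics/side.png

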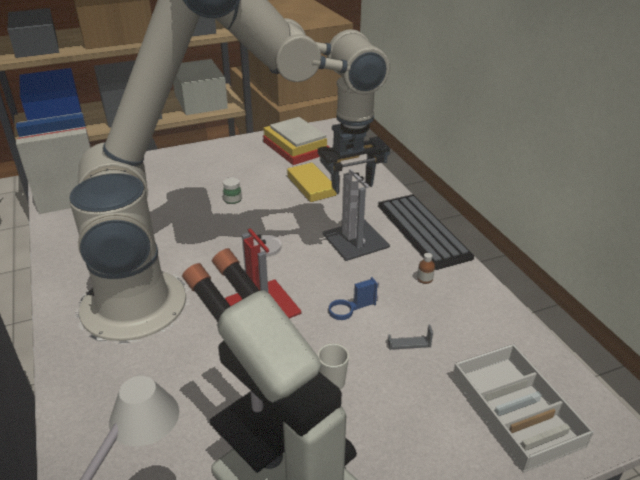

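The dark-based stand at scene (337,290) / side (355,215) fits. The red one at scene (285,190) / side (262,270) is the decoy. The only blue bracket is at scene (242,258) / side (353,300). The grey part at scene (172,274) is the spare arm. I'll lift clear of the stand, then confirm in an enlarged crop.

Request:
jog_arm:
  motion:
    - [[0, 0, 0, -0.15, 0, 0, 0], [0, 0, 0, -0.3, 0, 0, 0], [0, -0.2, 0, -0.45, 0, 0, 0], [0, -0.35, -0.1, -0.5, 0, 0, 0], [0, -0.5, -0.2, -0.5, 0, 0, 0], [0, -0.65, -0.3, -0.5, 0, 0, 0], [0, -0.75, -0.3, -0.5, 0, 0, 0], [0, -0.75, -0.3, -0.5, 0, 0, 0], [0, -0.75, -0.3, -0.5, 0, 0, 0]]

```text
time_s: 1.65
ee_pos: [549.0, -190.2, 339.1]
ee_rot: [[0.004, 1.0, 0.0], [1.0, -0.004, -0.001], [-0.001, 0.0, -1.0]]
force: [0.2, -0.5, -0.8]
grip_width: 1.0
gripper_force: 0.0
```

```bash
python3 - <<'E'
from h import *
import pickle
out={}
for n in ['scene','side','wrist']:
    s,p,d,c=cap(n); out[n]=(s,p,d,cloud(s,d,c),c)
    hsv=cv2.cvtColor(p,cv2.COLOR_RGB2HSV); W=out[n][3]
    m=(hsv[...,0]>100)&(hsv[...,0]<130)&(hsv[...,1]>120)&(d>0)&(abs(W[...,0]-540)<120)&(abs(W[...,1]+225)<80)&(W[...,2]>4)
    q=W[m]; 
    print(n,m.sum(),np.round(np.percentile(q,[2,50,98],axis=0)) if m.any() else '')
    hi=q[q[:,2]>60]; lo=q[(q[:,2]<25)]
    for nm,z in (('hi',hi),('lo',lo)):
        if len(z)>8: r=cv2.minAreaRect(z[:,:2].astype(np.float32)); print(nm,len(z),np.round(np.array(r[0]),1),np.round(r[1],1),round(r[2],1),'z',np.round(np.percentile(z[:,2],95)))
    for b in [(5,19),(195,212),(213,228)]:
        m=(W[...,2]>b[0])&(W[...,2]<b[1])&(abs(W[...,0]-660)<110)&(abs(W[...,1]-30)<100)&(d>0)&(hsv[...,2]<(110 if b[0]<10 else 256))
        z=W[m]
        if len(z)>8: r=cv2.minAreaRect(z[:,:2].astype(np.float32)); print(b,len(z),np.round(r[0],1),np.round(r[1],1),round(r[2],1))
    for t in ['bracket','grip','upper_tab','stand','entry','catch_point','home']:
        try:
            for r in manip.spot_point(t,n)[:2]: print(t,round(r['score'],2),np.round(np.array(r['at'])*[640,480],1))
        except Exception as e: print(t,e)
pickle.dump(out,open('o.pkl','wb'))
a=out['scene'][1][210:340,220:380]; b=out['side'][1][150:330,310:450]; w=out['wrist'][1]
f=lambda i,wd,h:cv2.resize(i,(wd,h),interpolation=cv2.INTER_CUBIC)
save('crop',np.vstack([np.hstack([f(a,400,325),f(b,253,325)]),np.zeros((5,653,3),np.uint8)])); save('wrist0',w)
print(manip.read_state()['ee_pos'])
E
```

```text
scene 363 [[ 466. -244.    6.]
 [ 569. -226.   47.]
 [ 593. -207.   79.]]
hi 156 [ 562.  -219.3] [60.6 50.5] 3.4 z 79.0
lo 122 [ 527.4 -228.1] [130.2  56.8] 11.9 z 24.0
(5, 19) 2264 [655.3  30.4] [172.1 149.1] 5.5
(195, 212) 105 [651.6  28.7] [40. 97.] 12.6
(213, 228) 313 [651.4  29.6] [99.3 48.6] 85.4
bracket 0.73 [236.1 278.7]
grip 0.77 [236.2 256.6]
upper_tab 0.73 [233.8 264.4]
upper_tab 0.24 [238.  279.8]
stand 0.58 [286.4 206.7]
stand 0.57 [333.8 297.3]
entry 0.95 [282.3 172.2]
entry 0.66 [334.8 259.5]
catch_point 0.88 [334.  247.9]
catch_point 0.71 [284.  159.9]
home 0.96 [284.6 173.1]
home 0.77 [334.6 266.3]
side 37 [[ 532. -243.   15.]
 [ 559. -235.   75.]
 [ 581. -228.   80.]]
hi 34 [ 561.  -235.8] [40.8 18. ] 8.9 z 79.0
(5, 19) 1179 [638.8  32.7] [189.6 191.8] 4.4
(195, 212) 123 [644.5  30.3] [ 34.1 107. ] 9.0
(213, 228) 204 [652.1  31.4] [ 47.8 108.3] 9.4
bracket 0.64 [375.8 304.1]
grip 0.58 [362.4 291.8]
upper_tab 0.86 [380.3 285.5]
stand 0.81 [345.1 245.1]
entry 0.88 [248.2 273.7]
entry 0.77 [347.3 208.6]
catch_point 0.96 [349.8 195.2]
catch_point 0.84 [247.8 256.1]
home 0.95 [250.7 277.1]
home 0.91 [347.3 207.8]
wrist 1493 [[ 465. -260.   13.]
 [ 547. -228.   73.]
 [ 598. -161.  455.]]
hi 1018 [ 555.4 -199.7] [108.6  92.2] 6.4 z 454.0
lo 475 [ 493.9 -233.4] [60.8 64. ] 52.7 z 16.0
(5, 19) 6909 [661.4 -12.9] [150.8  58.7] 3.4
bracket 0.83 [361.4 219. ]
grip 0.59 [337.7 232.5]
upper_tab 0.9 [376.9 232.3]
stand 0.97 [ 93.8 154.5]
entry 0.7 [ 23.1 161.9]
entry 0.37 [206.6 371.7]
home 0.86 [ 32.1 161.5]
home 0.36 [504.6 199.5]
[ 550.00033756 -187.51188396  338.91040907]
```

View pics/crop.png

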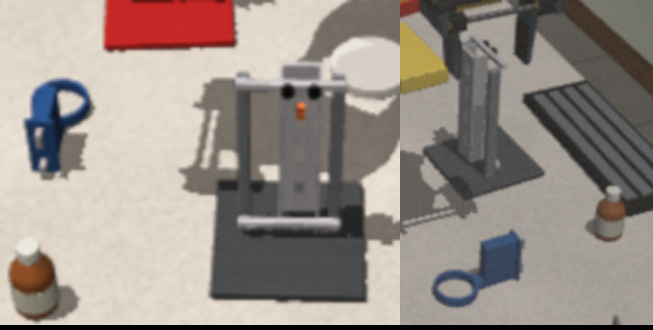

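View pics/wrist0.png

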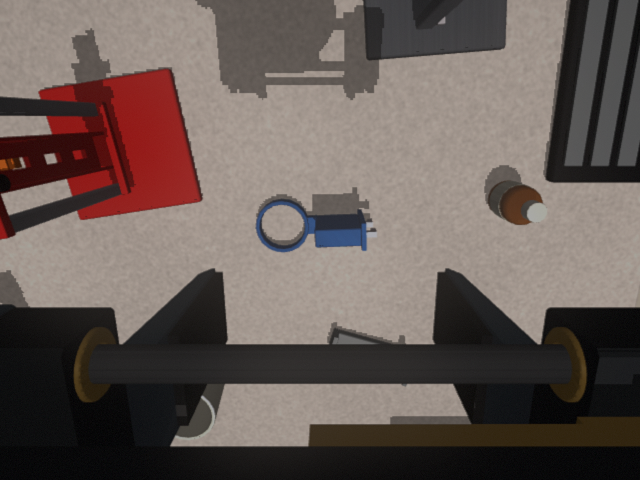

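The crop confirms the blue bracket: grip block, ring, and two tabs pointing toward +x. In the wrist view the ring is at (283,224), the block at (340,232) and the tabs at (372,225). The stand's posts and strip are grey, and the strip sits off-centre between the posts.

```bash
python3 - <<'E'
from h import *
import pickle
s,p,d,W,c=pickle.load(open('o.pkl','rb'))['wrist']
hsv=cv2.cvtColor(p,cv2.COLOR_RGB2HSV)
m=(hsv[...,0]>100)&(hsv[...,0]<130)&(hsv[...,1]>80)&(d>0); m[:,:240]=0;m[:,400:]=0;m[:180]=0;m[270:]=0
for lo,hi in ((66,82),(8,22)):
    k=m&(W[...,2]>lo)&(W[...,2]<hi); q=W[k]
    r=cv2.minAreaRect(q[:,:2].astype(np.float32)); print(k.sum(),np.median(q[:,2]),r)
    v,u=np.nonzero(k); print(u.min(),u.max(),v.min(),v.max())
    if lo<10:
        A=np.c_[2*q[:,:2],np.ones(len(q))]; x=np.linalg.lstsq(A,(q[:,:2]**2).sum(1),rcond=None)[0]; print('circ',x[:2])
        print(cv2.minEnclosingCircle(q[:,:2].astype(np.float32)))
print(np.round(c['mount'],2),c['fx'])
E
```

```text
940 73.18624973481585 ((559.9242553710938, -229.43865966796875), (54.160579681396484, 30.161405563354492), 1.4253510236740112)
314 365 223 250
651 14.73691904003283 ((493.8003234863281, -233.44577026367188), (62.82007598876953, 66.05023193359375), 54.16071701049805)
256 315 201 251
circ [ 494.44511218 -232.10410607]
((496.90985107421875, -230.5195770263672), 35.98150634765625)
[[   0.     -0.96   -0.28   78.96]
 [   1.      0.      0.     -0.84]
 [  -0.     -0.28    0.96 -170.11]
 [   0.      0.      0.      1.  ]] 426.1760165908528
```

Request:
jog_arm:
  motion:
    - [[0, 0.1, 0, -0.1, 0, 0, -0.2], [0, 0.2, -0.1, -0.2, 0, 0, -0.4], [0, 0.3, -0.15, -0.2, 0, 0, -0.6], [0, 0.45, -0.2, -0.2, 0, 0, -0.8], [0, 0.6, -0.2, -0.2, 0, 0, -1], [0, 0.75, -0.2, -0.2, 0, 0, -1], [0, 0.9, -0.2, -0.2, 0, 0, -1]]

```text
time_s: 3.43
ee_pos: [499.5, 39.1, 389.3]
ee_rot: [[-0.48, 0.877, 0.001], [0.877, 0.48, -0.0], [-0.0, 0.001, -1.0]]
force: [1.4, 0.2, -0.9]
grip_width: 1.002
gripper_force: 0.0
```

Request:
jog_arm:
  motion:
    - [[0, 0, 0, 0, 0, 0, -0.25], [0, 0, 0, 0, 0, 0, -0.5], [0, 0, 0, 0, 0, 0, -0.75], [0, 0, 0, 0, 0, 0, -1], [0, 0, 0, 0, 0, 0, -1]]

```text
time_s: 3.85
ee_pos: [500.0, 37.6, 388.9]
ee_rot: [[-0.845, 0.534, 0.0], [0.534, 0.845, 0.0], [-0.0, 0.0, -1.0]]
force: [-0.3, -0.6, -0.5]
grip_width: 0.997
gripper_force: 0.0
```

Request:
jog_arm:
  motion:
    - [[0, 0, 0, 0, 0, 0, -0.25], [0, 0, 0, 0, 0, 0, -0.5], [0, 0, 0, 0, 0, 0, -0.75], [0, 0, 0, 0, 0, 0, -1], [0, 0, 0, 0, 0, 0, -1]]

```text
time_s: 4.27
ee_pos: [500.0, 37.4, 388.9]
ee_rot: [[-0.998, 0.068, 0.0], [0.068, 0.998, 0.0], [-0.0, 0.0, -1.0]]
force: [0.7, 0.1, -0.1]
grip_width: 0.998
gripper_force: 0.0
```

```bash
python3 - <<'E'
from h import *
import pickle
s,p,d,c=cap('wrist'); W=cloud(s,d,c); pickle.dump((s,p,d,W,c),open('w.pkl','wb')); save('w1',p)
print(np.round(s['ee_pos'],1))
for t in ['stand','entry','catch_point','home']:
    for r in manip.spot_point(t,'wrist')[:2]: print(t,round(r['score'],2),np.round(np.array(r['at'])*[640,480],1))
for lo,hi in ((5,19),(213,228),(100,200)):
    k=(d>0)&(W[...,2]>lo)&(W[...,2]<hi)&(abs(W[...,0]-660)<110)&(abs(W[...,1]-30)<120); q=W[k]
    if lo==5:
        k&=p.max(-1)<110; q=W[k]
    print(lo,k.sum(),cv2.minAreaRect(q[:,:2].astype(np.float32)) if len(q) else '')
E
```

```text
[500.   37.4 388.9]
stand 0.73 [158.    9.1]
stand 0.65 [333.2 272. ]
entry 0.64 [330.4 314.8]
catch_point 0.56 [332.3 345.4]
catch_point 0.37 [581.4 271.3]
home 0.6 [329.7 308.8]
5 6818 ((657.337890625, 33.78651809692383), (149.66116333007812, 149.81297302246094), 4.179258346557617)
213 976 ((661.7398681640625, 33.176063537597656), (17.05462646484375, 98.98411560058594), 3.5989906787872314)
100 2341 ((639.4896850585938, 32.0401611328125), (25.291170120239258, 100.19395446777344), 5.6364264488220215)
```

View pics/w1.png

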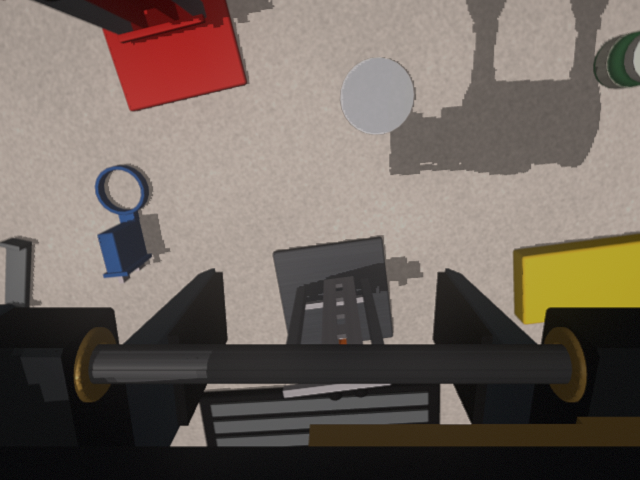

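Wrist view: the strip's front face, with its column of slots, is at about (343, 285–345). The stand base is at (335,270).

```bash
cat > st.py <<'E'
from h import *
import pickle
s,p,d,W,c=pickle.load(open('w.pkl','rb'))
a=np.radians(4.2); R=np.array([[np.cos(a),np.sin(a)],[-np.sin(a),np.cos(a)]])
L=W.copy(); L[...,:2]=(W[...,:2]-[657,34])@R.T
k=(d>0)&(L[...,2]>30)&(L[...,2]<205)&(abs(L[...,0])<60)&(abs(L[...,1])<60)
q=L[k]; h,e=np.histogram(q[:,0],np.arange(-40,41,2)); print(dict(zip(e[:-1].astype(int),h)))
h,e=np.histogram(q[:,1],np.arange(-60,61,4)); print(dict(zip(e[:-1].astype(int),h)))
rows,cols=np.nonzero(k); print(rows.min(),rows.max(),cols.min(),cols.max())
for r in range(290,345,6): print(r,' '.join(f'{u}:{L[r,u,1]:.0f}/{L[r,u,0]:.0f}/{L[r,u,2]:.0f}' for u in range(296,388,3) if k[r,u]))
E
python3 st.py; python3 - <<'E'
from h import *
import pickle
p=pickle.load(open('w.pkl','rb'))[1]
save('w1c',cv2.resize(p[265:355,280:400],(800,600),interpolation=cv2.INTER_CUBIC))
E
```

```text
{np.int64(-40): np.int64(0), np.int64(-38): np.int64(0), np.int64(-36): np.int64(0), np.int64(-34): np.int64(0), np.int64(-32): np.int64(4), np.int64(-30): np.int64(1979), np.int64(-28): np.int64(79), np.int64(-26): np.int64(48), np.int64(-24): np.int64(11), np.int64(-22): np.int64(1043), np.int64(-20): np.int64(164), np.int64(-18): np.int64(47), np.int64(-16): np.int64(29), np.int64(-14): np.int64(26), np.int64(-12): np.int64(28), np.int64(-10): np.int64(24), np.int64(-8): np.int64(27), np.int64(-6): np.int64(12), np.int64(-4): np.int64(46), np.int64(-2): np.int64(31), np.int64(0): np.int64(39), np.int64(2): np.int64(47), np.int64(4): np.int64(14), np.int64(6): np.int64(0), np.int64(8): np.int64(0), np.int64(10): np.int64(0), np.int64(12): np.int64(0), np.int64(14): np.int64(0), np.int64(16): np.int64(0), np.int64(18): np.int64(0), np.int64(20): np.int64(0), np.int64(22): np.int64(0), np.int64(24): np.int64(0), np.int64(26): np.int64(0), np.int64(28): np.int64(0), np.int64(30): np.int64(0), np.int64(32): np.int64(0), np.int64(34): np.int64(0), np.int64(36): np.int64(0), np.int64(38)
[... 2759 characters left out ...]
 353:21/-29/164 356:24/-29/164 359:27/-29/165 368:37/-9/130 371:40/-20/151 374:43/-21/154 377:46/-21/155
332 296:-41/-21/144 299:-39/-16/136 323:-10/-28/167 326:-7/-29/169 329:-4/-28/167 332:-0/-28/169 335:3/-28/169 338:6/-29/171 341:9/-29/173 344:12/-29/173 347:15/-29/174 350:18/-29/176 353:21/-29/176 356:24/-29/177 359:27/-29/178 371:39/-21/167 374:42/-21/168 377:45/-21/168 380:48/-22/170
338 296:-40/-20/157 299:-39/-13/144 323:-9/-29/181 326:-6/-29/180 329:-4/-28/181 332:-1/-29/182 335:3/-29/183 338:5/-24/176 341:8/-24/175 344:11/-21/171 347:14/-29/186 350:17/-28/186 353:20/-29/187 356:23/-29/189 359:26/-29/189 362:29/-29/190 371:38/-19/175 374:41/-22/180 377:44/-21/179 380:46/-21/180
344
```

View pics/w1c.png

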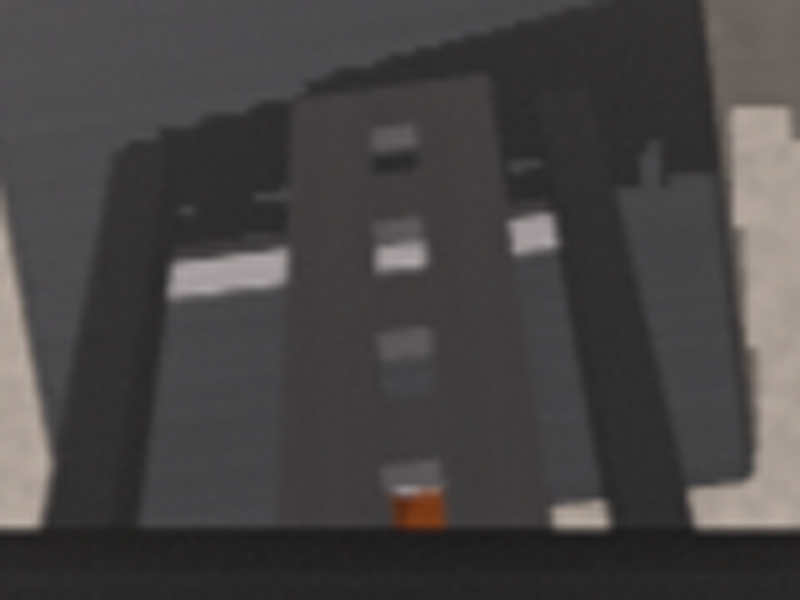

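The strip geometry came out clearly. The slot column sits about +9 mm in stand y, at world (627.4, 41.2), with stand yaw 0.073 rad. Next I'll cross-check the bracket pose from this same picture.

```bash
python3 - <<'E'
from h import *
import pickle
s,p,d,W,c=pickle.load(open('w.pkl','rb'))
hsv=cv2.cvtColor(p,cv2.COLOR_RGB2HSV)
m=(hsv[...,0]>100)&(hsv[...,0]<130)&(hsv[...,1]>80)&(d>0); m[:,180:]=0;m[:150]=0;m[290:]=0
k=m&(W[...,2]>68)&(W[...,2]<80);q=W[k]; print(len(q),cv2.minAreaRect(q[:,:2].astype(np.float32)))
k=m&(W[...,2]>12)&(W[...,2]<22)&(W[...,0]<533);q=W[k]; print(len(q),cv2.minEnclosingCircle(q[:,:2].astype(np.float32)))
R=s['ee_rot'];t=np.array([557.5,-229.5,31])-s['ee_pos']; print('tool shift /250',np.round(R.T@t/250,3), R.T@t)
E
```

```text
740 ((559.8627319335938, -229.2185516357422), (54.54212951660156, 29.092405319213867), 1.728689432144165)
580 ((497.14349365234375, -231.39222717285156), 36.78047561645508)
tool shift /250 [-0.303 -1.049  1.432] [ -75.62584903 -262.37114968  357.94552419]
```

Request:
jog_arm:
  motion:
    - [[0, -0.03, -0.1, 0, 0, 0, -0.05], [0, -0.06, -0.25, 0, 0, 0, -0.1], [0, -0.12, -0.4, 0, 0, 0, -0.15], [0, -0.18, -0.55, 0.05, 0, 0, -0.2], [0, -0.24, -0.7, 0.15, 0, 0, -0.2], [0, -0.3, -0.85, 0.3, 0, 0, -0.2], [0, -0.303, -0.95, 0.45, 0, 0, -0.2], [0, -0.303, -1, 0.6, 0, 0, -0.2], [0, -0.303, -1, 0.72, 0, 0, -0.2], [0, -0.303, -1, 0.8, 0, 0, -0.2], [0, -0.303, -1, 0.8, 0, 0, -0.2], [0, -0.303, -1, 0.8, 0, 0, -0.2]]

```text
time_s: 5.52
ee_pos: [557.5, -217.0, 188.6]
ee_rot: [[-1.0, -0.027, -0.002], [-0.027, 1.0, 0.001], [0.002, 0.001, -1.0]]
force: [-0.0, 0.1, 0.6]
grip_width: 0.999
gripper_force: 0.0
```

```bash
python3 - <<'E'
from h import *
s=manip.read_state(); R=s['ee_rot']; print(s['ee_pos'],R[:,0],R.T@(np.array([557.4,-229.4,31])-s['ee_pos'])/250)
E
```

```text
[ 557.47584527 -216.99130701  188.57372794] [-0.99963208 -0.0270507   0.00199301] [ 3.89738223e-04 -5.03546867e-02  6.30237758e-01]
```

Request:
jog_arm:
  motion:
    - [[0, 0, -0.025, 0.1, 0, 0, 0], [0, 0, -0.05, 0.22, 0, 0, -0.006], [0, 0, -0.05, 0.34, 0, 0, -0.006], [0, 0, -0.05, 0.45, 0, 0, -0.006], [0, 0, -0.05, 0.54, 0, 0, -0.006], [0, 0, -0.05, 0.6, 0, 0, -0.006], [0, 0, -0.05, 0.63, 0, 0, -0.006], [0, 0, -0.05, 0.63, 0, 0, -0.006], [0, 0, -0.05, 0.63, 0, 0, -0.006]]

```text
time_s: 6.27
ee_pos: [559.5, -230.1, 33.2]
ee_rot: [[-0.999, -0.032, 0.002], [-0.032, 0.999, -0.001], [-0.002, -0.001, -1.0]]
force: [-0.0, -0.2, 1.0]
grip_width: 1.0
gripper_force: 0.0
```

Request:
jog_arm:
  motion:
    - [[0.3, 0, 0, 0, 0, 0, 0], [0.5, 0, 0, 0, 0, 0, 0], [0.7, 0, 0, 0, 0, 0, 0], [0.9, 0, 0, 0, 0, 0, 0], [1, 0, 0, 0, 0, 0, 0], [1, 0, 0, 0, 0, 0, 0], [1, 0, 0, 0, 0, 0, 0], [1, 0, 0, 0, 0, 0, 0], [1, 0, 0, 0, 0, 0, 0], [1, 0, 0, 0, 0, 0, 0], [1, 0, 0, 0, 0, 0, 0], [1, 0, 0, 0, 0, 0, 0]]
  grip_force: 35

```text
time_s: 7.27
ee_pos: [558.3, -229.8, 31.4]
ee_rot: [[-0.999, -0.032, 0.0], [-0.032, 0.999, -0.0], [-0.0, -0.0, -1.0]]
force: [0.0, -0.5, -0.3]
grip_width: 0.22
gripper_force: 35.0
```

Request:
jog_arm:
  motion:
    - [[1, 0, 0, -0.03, 0, 0, 0], [1, 0, 0, -0.08, 0, 0, 0], [1, 0, 0, -0.15, 0, 0, 0], [1, 0, 0, -0.22, 0, 0, 0], [1, 0, 0, -0.3, 0, 0, 0], [1, 0, 0.08, -0.38, 0, 0, 0], [1, 0, 0.18, -0.46, 0, 0, 0], [1, 0, 0.3, -0.53, 0, 0, 0], [1, -0.02, 0.42, -0.53, 0, 0, -0.02], [1, -0.04, 0.54, -0.53, 0, 0, -0.04], [1, -0.06, 0.66, -0.53, 0, 0, -0.06], [1, -0.06, 0.78, -0.53, 0, 0, -0.08], [1, -0.06, 0.88, -0.53, 0, 0, -0.082], [1, -0.06, 0.95, -0.53, 0, 0, -0.082], [1, -0.06, 1, -0.53, 0, 0, -0.082], [1, -0.06, 1, -0.53, 0, 0, -0.082], [1, -0.06, 1, -0.53, 0, 0, -0.082]]

```text
time_s: 8.68
ee_pos: [565.1, 20.6, 164.1]
ee_rot: [[-0.997, -0.074, 0.0], [-0.074, 0.997, -0.0], [-0.0, -0.0, -1.0]]
force: [-0.1, 0.6, -2.3]
grip_width: 0.217
gripper_force: 35.0
```

```bash
python3 - <<'E'
from h import *
import pickle
s,p,d,c=cap('wrist'); W=cloud(s,d,c); pickle.dump((s,p,d,W,c),open('w2.pkl','wb')); save('w2',p)
R=s['ee_rot']; print(s['ee_pos'],R[:,1],s['force'])
g=R.T@(np.array([576.5,37.5,163.9])-s['ee_pos']); print(g,g/250)
hsv=cv2.cvtColor(p,cv2.COLOR_RGB2HSV)
m=(hsv[...,0]>100)&(hsv[...,0]<130)&(hsv[...,1]>80)&(d>0)
q=(W[m]-s['ee_pos'])@R; print(len(q),np.percentile(q,[1,50,99],axis=0))
E
```

```text
[565.13966355  20.64515665 164.1325722 ] [-7.40520627e-02  9.97254346e-01 -2.47619761e-04] [-0.12101097  0.61266687 -2.30542577]
[-12.57727862  15.96736702   0.22876052] [-0.05030911  0.06386947  0.00091504]
14015 [[-24.81288779 -29.03253997 -45.28547436]
 [ 25.40713692   1.0164212  -16.87095314]
 [ 96.02160294  30.16092151  23.61569267]]
```

View pics/w2.png

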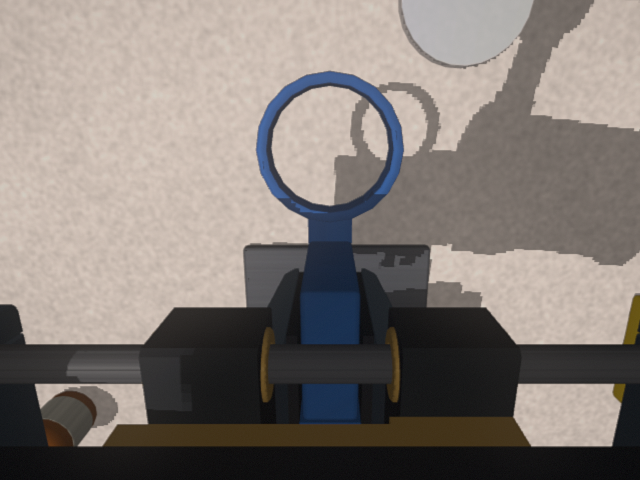

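Request:
jog_arm:
  motion:
    - [[1, 0, 0.02, 0, 0, 0, 0], [1, -0.02, 0.045, 0, 0, 0, 0], [1, -0.04, 0.061, 0, 0, 0, 0], [1, -0.06, 0.061, 0, 0, 0, 0], [1, -0.07, 0.061, 0, 0, 0, 0], [1, -0.075, 0.061, 0, 0, 0, 0], [1, -0.075, 0.061, 0, 0, 0, 0], [1, -0.075, 0.061, 0, 0, 0, 0]]

```text
time_s: 9.4
ee_pos: [582.7, 37.0, 163.8]
ee_rot: [[-0.997, -0.073, -0.0], [-0.073, 0.997, -0.0], [0.0, -0.0, -1.0]]
force: [0.0, -0.6, -3.7]
grip_width: 0.218
gripper_force: 35.0
```

```bash
python3 - <<'E'
from h import *
o=[]
for n,(r0,r1,c0,c1) in (('scene',(215,325,290,380)),('side',(150,260,310,400))):
    s,p,d,c=cap(n); o.append(cv2.resize(p[r0:r1,c0:c1],(400,489),interpolation=cv2.INTER_CUBIC))
save('c3',np.hstack(o)); print(s['ee_pos'],s['force'],s['ft_torque'])
E
```

```text
[582.61316985  37.0630536  163.82852128] [-0.5555246   0.22473687 -1.43109622] [ 0.10420519 -0.12407707  0.04381581]
```

View pics/c3.png

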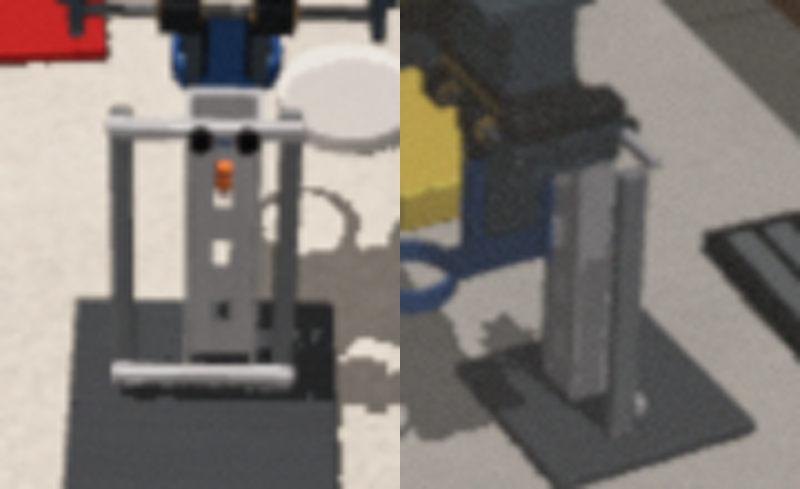

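Left (scene): the strip, catch and slot column line up behind the bracket. Right (side): the back plate is upright and just in front of the strip. I'll feel forward slowly.

Request:
jog_arm:
  motion:
    - [[1, -0.004, 0, 0, 0, 0, 0], [1, -0.008, 0, 0, 0, 0, 0], [1, -0.012, 0, 0, 0, 0, 0], [1, -0.016, 0, 0, 0, 0, 0], [1, -0.02, 0, 0, 0, 0, 0], [1, -0.024, 0, 0, 0, 0, 0], [1, -0.024, 0, 0, 0, 0, 0]]

```text
time_s: 10.08
ee_pos: [589.0, 37.6, 163.9]
ee_rot: [[-0.997, -0.073, 0.0], [-0.073, 0.997, -0.0], [-0.0, -0.0, -1.0]]
force: [0.3, -0.2, -2.5]
grip_width: 0.215
gripper_force: 35.0
```

Request:
jog_arm:
  motion:
    - [[1, -0.004, 0, 0, 0, 0, 0], [1, -0.008, 0, 0, 0, 0, 0], [1, -0.008, 0, 0, 0, 0, 0]]

```text
time_s: 10.33
ee_pos: [591.0, 37.8, 163.9]
ee_rot: [[-0.997, -0.073, 0.0], [-0.073, 0.997, 0.0], [-0.0, -0.0, -1.0]]
force: [0.3, 0.0, -3.5]
grip_width: 0.217
gripper_force: 35.0
```

Request:
jog_arm:
  motion:
    - [[1, -0.004, 0, 0, 0, 0, 0], [1, -0.008, 0, 0, 0, 0, 0], [1, -0.012, 0, 0, 0, 0, 0], [1, -0.012, 0, 0, 0, 0, 0]]

```text
time_s: 10.67
ee_pos: [594.0, 38.0, 163.9]
ee_rot: [[-0.997, -0.073, 0.0], [-0.073, 0.997, 0.0], [-0.0, 0.0, -1.0]]
force: [0.3, 0.8, -2.2]
grip_width: 0.219
gripper_force: 35.0
```

Request:
jog_arm:
  motion:
    - [[1, -0.004, 0, 0, 0, 0, 0], [1, -0.008, 0, 0, 0, 0, 0], [1, -0.008, 0, 0, 0, 0, 0]]

```text
time_s: 10.92
ee_pos: [596.0, 38.2, 163.9]
ee_rot: [[-0.997, -0.073, 0.0], [-0.073, 0.997, -0.0], [-0.0, -0.0, -1.0]]
force: [-0.0, 0.1, -2.8]
grip_width: 0.217
gripper_force: 35.0
```

Request:
jog_arm:
  motion:
    - [[1, -0.003, 0, 0, 0, 0, 0], [1, -0.005, 0, 0, 0, 0, 0], [1, -0.005, 0, 0, 0, 0, 0]]

```text
time_s: 11.17
ee_pos: [597.1, 38.3, 163.9]
ee_rot: [[-0.997, -0.073, 0.0], [-0.073, 0.997, 0.0], [-0.0, 0.0, -1.0]]
force: [-0.2, 0.7, -1.9]
grip_width: 0.218
gripper_force: 35.0
```

Request:
jog_arm:
  motion:
    - [[1, -0.002, 0, 0, 0, 0, 0], [1, -0.003, 0, 0, 0, 0, 0], [1, -0.003, 0, 0, 0, 0, 0]]

```text
time_s: 11.42
ee_pos: [597.8, 38.3, 163.9]
ee_rot: [[-0.997, -0.073, 0.0], [-0.073, 0.997, -0.0], [-0.0, -0.0, -1.0]]
force: [-0.3, 0.2, -3.1]
grip_width: 0.221
gripper_force: 35.0
```

Request:
jog_arm:
  motion:
    - [[1, -0.002, 0, 0, 0, 0, 0], [1, -0.003, 0, 0, 0, 0, 0], [1, -0.003, 0, 0, 0, 0, 0]]

```text
time_s: 11.67
ee_pos: [598.0, 38.3, 163.8]
ee_rot: [[-0.997, -0.073, -0.001], [-0.073, 0.997, -0.0], [0.001, 0.0, -1.0]]
force: [-4.3, 0.0, 0.1]
grip_width: 0.218
gripper_force: 35.0
```

Request:
jog_arm:
  motion:
    - [[1, -0.002, 0, 0, 0, 0, 0], [1, -0.003, 0, 0, 0, 0, 0], [1, -0.003, 0, 0, 0, 0, 0]]

```text
time_s: 11.92
ee_pos: [598.0, 38.4, 163.7]
ee_rot: [[-0.997, -0.073, -0.002], [-0.073, 0.997, -0.0], [0.002, 0.0, -1.0]]
force: [-9.0, -1.0, 1.8]
grip_width: 0.219
gripper_force: 35.0
```

Contact came at origin x' ≈ 0, so this is the back plate on the strip with the tabs through the slots. I'll back off about 0.6 mm and start down.

Request:
jog_arm:
  motion:
    - [[1, 0.004, 0, 0, 0, 0, 0], [1, 0.008, 0, 0, 0, 0, 0], [1, 0.008, 0, 0, 0, 0, 0]]

```text
time_s: 12.17
ee_pos: [597.4, 38.2, 164.0]
ee_rot: [[-0.997, -0.073, 0.001], [-0.073, 0.997, -0.0], [-0.001, -0.0, -1.0]]
force: [-0.8, -0.1, -2.2]
grip_width: 0.219
gripper_force: 35.0
```

Request:
jog_arm:
  motion:
    - [[1, 0, 0, 0.003, 0, 0, 0], [1, 0, 0, 0.006, 0, 0, 0], [1, 0, 0, 0.009, 0, 0, 0], [1, 0, 0, 0.012, 0, 0, 0], [1, 0, 0, 0.012, 0, 0, 0]]

```text
time_s: 12.58
ee_pos: [597.2, 38.3, 160.7]
ee_rot: [[-0.997, -0.073, -0.0], [-0.073, 0.997, 0.0], [0.0, 0.0, -1.0]]
force: [-0.2, -0.9, -3.2]
grip_width: 0.217
gripper_force: 35.0
```

Request:
jog_arm:
  motion:
    - [[1, 0, 0, 0.002, 0, 0, 0], [1, 0, 0, 0.004, 0, 0, 0], [1, 0, 0, 0.006, 0, 0, 0], [1, 0, 0, 0.006, 0, 0, 0]]

```text
time_s: 12.92
ee_pos: [597.2, 38.3, 159.3]
ee_rot: [[-0.997, -0.073, -0.0], [-0.073, 0.997, -0.0], [0.0, 0.0, -1.0]]
force: [-0.8, -0.1, -2.8]
grip_width: 0.22
gripper_force: 35.0
```

Request:
jog_arm:
  motion:
    - [[1, 0, 0, 0.002, 0, 0, 0], [1, 0, 0, 0.004, 0, 0, 0], [1, 0, 0, 0.004, 0, 0, 0]]

```text
time_s: 13.17
ee_pos: [597.2, 38.3, 158.3]
ee_rot: [[-0.997, -0.073, -0.0], [-0.073, 0.997, -0.0], [0.0, -0.0, -1.0]]
force: [0.2, -0.5, -3.0]
grip_width: 0.217
gripper_force: 35.0
```

Request:
jog_arm:
  motion:
    - [[1, 0, 0, 0.002, 0, 0, 0], [1, 0, 0, 0.004, 0, 0, 0], [1, 0, 0, 0.004, 0, 0, 0]]

```text
time_s: 13.42
ee_pos: [597.1, 38.3, 157.4]
ee_rot: [[-0.997, -0.073, -0.0], [-0.073, 0.997, -0.0], [0.0, 0.0, -1.0]]
force: [-1.4, 0.2, -0.2]
grip_width: 0.216
gripper_force: 35.0
```

Request:
jog_arm:
  motion:
    - [[1, 0, 0, 0.002, 0, 0, 0], [1, 0, 0, 0.004, 0, 0, 0], [1, 0, 0, 0.004, 0, 0, 0]]

```text
time_s: 13.67
ee_pos: [597.0, 38.3, 156.4]
ee_rot: [[-0.997, -0.073, -0.0], [-0.073, 0.997, -0.0], [0.0, 0.0, -1.0]]
force: [-4.1, -1.0, -0.1]
grip_width: 0.215
gripper_force: 35.0
```

Catch contact is starting, so I'll continue in small steps.

Request:
jog_arm:
  motion:
    - [[1, 0, 0, 0.002, 0, 0, 0], [1, 0, 0, 0.004, 0, 0, 0], [1, 0, 0, 0.004, 0, 0, 0]]

```text
time_s: 13.92
ee_pos: [597.1, 38.3, 155.3]
ee_rot: [[-0.997, -0.073, -0.0], [-0.073, 0.997, 0.0], [0.0, 0.0, -1.0]]
force: [-4.5, 0.5, 1.3]
grip_width: 0.22
gripper_force: 35.0
```

Request:
jog_arm:
  motion:
    - [[1, 0, 0, 0.002, 0, 0, 0], [1, 0, 0, 0.004, 0, 0, 0], [1, 0, 0, 0.004, 0, 0, 0]]

```text
time_s: 14.17
ee_pos: [597.1, 38.3, 154.3]
ee_rot: [[-0.997, -0.073, -0.0], [-0.073, 0.997, -0.0], [0.0, 0.0, -1.0]]
force: [-4.0, -0.3, 1.9]
grip_width: 0.217
gripper_force: 35.0
```

Request:
jog_arm:
  motion:
    - [[1, 0, 0, 0.002, 0, 0, 0], [1, 0, 0, 0.004, 0, 0, 0], [1, 0, 0, 0.004, 0, 0, 0]]

```text
time_s: 14.42
ee_pos: [596.8, 38.3, 153.0]
ee_rot: [[-0.997, -0.073, -0.001], [-0.073, 0.997, -0.0], [0.001, 0.0, -1.0]]
force: [-4.2, -0.3, -1.7]
grip_width: 0.222
gripper_force: 35.0
```

Request:
jog_arm:
  motion:
    - [[1, 0, 0, 0.002, 0, 0, 0], [1, 0, 0, 0.004, 0, 0, 0], [1, 0, 0, 0.004, 0, 0, 0]]

```text
time_s: 14.67
ee_pos: [597.0, 38.3, 152.2]
ee_rot: [[-0.997, -0.073, -0.0], [-0.073, 0.997, 0.0], [0.0, 0.0, -1.0]]
force: [-4.1, -0.7, -1.5]
grip_width: 0.218
gripper_force: 35.0
```

Request:
jog_arm:
  motion:
    - [[1, 0, 0, 0.002, 0, 0, 0], [1, 0, 0, 0.003, 0, 0, 0], [1, 0, 0, 0.003, 0, 0, 0]]

```text
time_s: 14.92
ee_pos: [597.2, 38.3, 151.6]
ee_rot: [[-0.997, -0.073, -0.0], [-0.073, 0.997, -0.0], [0.0, 0.0, -1.0]]
force: [-4.2, -0.7, -1.8]
grip_width: 0.217
gripper_force: 35.0
```

The bracket is past the catch. Now I'll feel for the hard stop.

Request:
jog_arm:
  motion:
    - [[1, 0, 0, 0.002, 0, 0, 0], [1, 0, 0, 0.003, 0, 0, 0], [1, 0, 0, 0.003, 0, 0, 0]]

```text
time_s: 15.17
ee_pos: [597.3, 38.3, 151.3]
ee_rot: [[-0.997, -0.073, 0.0], [-0.073, 0.997, -0.0], [-0.0, -0.0, -1.0]]
force: [-7.1, -0.3, 5.3]
grip_width: 0.215
gripper_force: 35.0
```

Request:
jog_arm:
  motion:
    - [[1, 0, 0, 0.002, 0, 0, 0], [1, 0, 0, 0.002, 0, 0, 0], [1, 0, 0, 0.002, 0, 0, 0]]

```text
time_s: 15.42
ee_pos: [597.4, 38.3, 151.2]
ee_rot: [[-0.997, -0.073, 0.001], [-0.073, 0.997, -0.0], [-0.001, -0.0, -1.0]]
force: [-8.0, -0.1, 10.9]
grip_width: 0.216
gripper_force: 35.0
```

Request:
jog_arm:
  motion:
    - [[1, 0, 0, 0.002, 0, 0, 0], [1, 0, 0, 0.002, 0, 0, 0], [1, 0, 0, 0.002, 0, 0, 0]]

```text
time_s: 15.67
ee_pos: [597.4, 38.3, 151.0]
ee_rot: [[-0.997, -0.073, 0.001], [-0.073, 0.997, -0.0], [-0.001, -0.0, -1.0]]
force: [-10.3, -0.4, 16.0]
grip_width: 0.219
gripper_force: 35.0
```

Request:
jog_arm:
  motion:
    - [[1, 0, 0, -0.004, 0, 0, 0], [1, 0, 0, -0.006, 0, 0, 0], [1, 0, 0, -0.006, 0, 0, 0]]

```text
time_s: 15.92
ee_pos: [597.1, 38.3, 151.3]
ee_rot: [[-0.997, -0.073, -0.0], [-0.073, 0.997, -0.0], [0.0, 0.0, -1.0]]
force: [-4.3, 0.3, -1.6]
grip_width: 0.218
gripper_force: 35.0
```

Request:
jog_arm:
  motion:
    - [[0.7, 0, 0, 0, 0, 0, 0], [0.6, 0, 0, 0, 0, 0, 0], [0.5, 0, 0, 0, 0, 0, 0], [0.4, 0, 0, 0, 0, 0, 0], [0.4, 0, 0, 0, 0, 0, 0], [0.4, 0, 0, 0, 0, 0, 0]]

```text
time_s: 16.42
ee_pos: [597.4, 38.3, 151.5]
ee_rot: [[-0.997, -0.073, 0.0], [-0.073, 0.997, 0.0], [-0.0, 0.0, -1.0]]
force: [-0.4, 0.5, 0.1]
grip_width: 0.596
gripper_force: 0.0
```

Request:
jog_arm:
  motion:
    - [[0.4, 0, 0, -0.03, 0, 0, 0], [0.4, 0, 0, -0.08, 0, 0, 0], [0.4, 0, 0, -0.15, 0, 0, 0], [0.4, 0, 0, -0.25, 0, 0, 0], [0.4, 0, 0, -0.35, 0, 0, 0], [0.4, 0, 0, -0.45, 0, 0, 0], [0.4, 0.1, 0, -0.55, 0, 0, 0], [0.4, 0.2, 0, -0.6, 0, 0, 0], [0.4, 0.3, 0, -0.6, 0, 0, 0], [0.4, 0.3, 0, -0.6, 0, 0, 0], [0.4, 0.3, 0, -0.6, 0, 0, 0]]

```text
time_s: 17.33
ee_pos: [521.7, 32.7, 302.6]
ee_rot: [[-0.997, -0.073, 0.001], [-0.073, 0.997, -0.0], [-0.001, -0.0, -1.0]]
force: [1.5, 0.5, 0.5]
grip_width: 0.6
gripper_force: 0.0
```

```bash
python3 - <<'E'
from h import *
o=[]
for n,(r0,r1,c0,c1) in (('scene',(215,325,290,380)),('side',(150,260,310,400))):
    s,p,d,c=cap(n); o.append(cv2.resize(p[r0:r1,c0:c1],(400,489),interpolation=cv2.INTER_CUBIC))
save('c4',np.hstack(o))
s,p,d,c=cap('wrist'); W=cloud(s,d,c); hsv=cv2.cvtColor(p,cv2.COLOR_RGB2HSV)
m=(hsv[...,0]>100)&(hsv[...,0]<130)&(hsv[...,1]>80)&(d>0)&(W[...,2]>100)&(W[...,2]<230); q=W[m]
print(len(q),s['ee_pos']); a=.073
t=q[q[:,2]>185]; print('top z',np.median(t[:,2]) if len(t) else None, cv2.minAreaRect(t[:,:2].astype(np.float32)) if len(t)>5 else '')
r=q[(q[:,2]<145)]; print('ring z',np.median(r[:,2]) if len(r) else None)
E
```

```text
3464 [522.87484309  32.78296717 301.80077699]
top z 191.81796116913043 ((586.5040283203125, 37.704345703125), (33.195098876953125, 19.998199462890625), 4.6703948974609375)
ring z 131.92349552930375
```

View pics/c4.png

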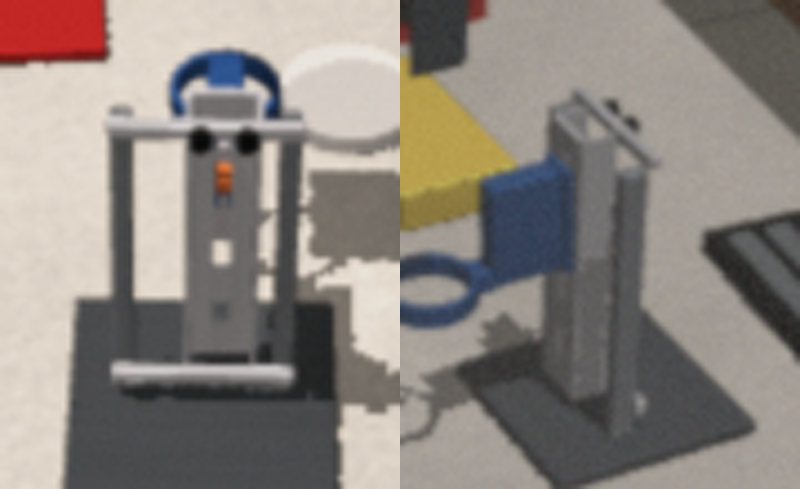

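Upper slot 2, which showed white before, is now filled by the lower tab, and the upper tab is behind the catch. The side view shows the bracket upright and flat against the strip. Its measured top height of about 192 mm (194 expected) fits home, and the gripper is clear.

```bash
python3 -c "
from cell import manip
print(manip.job_done())"
```

```text
the job is handed in; nothing more can be done
None
```

I handed the job in with the bracket hanging released in the stand's upper two slots, pushed past the catch to its hard stop; the wrist force reading never went above about 19 N, no bystander was touched, and it took about 17.5 s (no verdict came back).

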